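Chock a row of tins in the tin tray

ROBOT

A 6-joint arm with a two-finger parallel gripper is mounted at the origin on a cart in front of the work surface, level with it; the furniture and walls round the work are solid. World frame = base frame: x ahead of the robot, y to its left, z up, the work surface at z = 0. Lengths are in mm, angles in rad, forces in N, time in s.
With the tool pointing down it reaches from about 250 to 775 mm from the base axis. Payload 4 kg.
Tool frame: the origin (TCP) lies at the very end of the fingers, on their centre line; the grasp point (between the pads) lies 19 mm behind it (ctrl.hold_point_z is the distance from the TCP to the grasp point, in mm); z points along the fingers, y is the line along which they close (so a half turn about z gives the same grasp; the last joint's range is limited). The gripper opens to 94 mm and grips with 3 to 60 N. Pads are 16 mm wide; open, the fingers measure 119 mm over their backs; the gripper's body (75 mm by 177 mm) begins 78 mm behind the grasp point.
Start: joints at [0.999, 0.087, 1.371, -0, 1.684, -0.103], TCP at [248.511, 490.676, 205.506] pointing down, gripper open.
Joint ranges: [-3.1, 3.1], [-0.76, 2.03], [0.27, 2.55], [-1.08, 4.22], [0.17, 2.65], [-2.57, 2.57]. Speed limits (rad/s): [2.79, 2.79, 3.14, 3.14, 3.14, 3.14].

INTERFACE

Orientations are given as a 3x3 rotation matrix whose columns are the frame's x, y, z axes.
In Python, from cell import readout, optics, ctrl, nets gives the robot as it stands.
- The arm moves only by the tool servo_tool, never from a script. Its arguments are lists of equal length, an entry for each row: "slide": the shift along the tool's x, y, z in fractions of the full range, 1 being 0.5 m, a list of three; "roll": the turn about the tool's z in shares of 180 degrees (1.0 is 180 degrees). In form: {"slide": [[tx, ty, tz], ...], "roll": [roll, ...]}. A call has 1 to 12 rows; each row is the pose to reach, as a shift and turn from the pose commanded when the call began, along the tool's axes at that moment; what a row does not reach only later rows make up. A row lasts 1/12 s, in which the tool goes at most 41.7 mm and 7.16 degrees, less where a joint would pass 70% of its speed; a pose out of reach is approached as far as the arm can. A shift or turn number past 1, either way, is cut back to 1. A call with a gripper value outside its range is refused whole. "jaw" is the closure, from 0 (fully open) to 1 (shut), set as the call begins (left out, the last holds). The fingers move at their own pace and stop on an object; "squeeze" is the grip in N (left out, the last holds). Time passes only in rows, so rows that repeat a pose let the fingers close. It gives the time, the measured TCP pose, the force, the opening and the grip force at its end, in the units of the state.
- readout.observe(): the state, without advancing time (a new reading comes with each control period).
- optics.snapshot(name): name is "side" or "top"; returns (picture, depth): 420x560x3 uint8, red, green, blue; 420x560 float32, mm along the optical axis (not along the pixel's ray), 0 where there is no reading.
- optics.get_calibration(name): a dict with "K" (3x3 intrinsics, pixels), "position" and "rotation" of the camera in the world. Camera axes: x right, y down, z forward; pixel columns grow to the right and rows downward; lengths in mm; the calibration is good to about 2 mm. A picture is of the moment at which its call begins. get_calibration takes no time and is no camera call.
- ctrl.finish_job(): hands the job in; it is judged then, once.
Trained networks look in the newest picture that a camera, given by its name, has taken for a name from the list of things; names that differ only in an ending like _2 or _b are one class to them, and where a whole thing is asked for, a point or a joint stands for the part that bears it (a point fixed in the world has none). Each returns a list of dicts, best first, with "score" (0 to 1); they miss things now and then, are a little off and sometimes report something else, mostly with a low value. They report only what shows in the picture. A call takes as long as a camera call.
- nets.regions_of(thing, camera): "pixels" (420x560 bool, what is visible of it) and "box" ([left, top, right, bottom] in pixels, round what is visible of it).
- nets.pinpoint(thing, camera): "location" ([column, row] in pixels: a listed point, or the origin of a listed thing).
The state is a dict: "t": time; "joint_positions": joint angles; "qd": joint speeds; "joint_torque": joint torques, N m; "tcp_pos": TCP position; "eef_rot": TCP orientation; "force": force on the tool from outside, world axes, zero at the start; "torque": the same for the moment, N m; "finger_gap": finger opening in mm; "grip_force": force on a finger pad.
Only numpy, scipy, OpenCV 4.12 (cv2) and the standard library are available. Lean on these libraries where they do the work, as an engineer would, in place of code of your own. Each camera call takes 0.05 s, during which the arm holds its last target. There are 200 camera calls.

TASK

The tins rolled out of the shopping. Lay the three red-labelled tins on their sides across the tin tray, one behind another in a row that starts at the tall back stop, then lower the wooden chock into the gap between the last tin and the low front lip, right down on the tray's floor, so that the row cannot roll apart. The green and the blue tin belong elsewhere: leave them and the salt shaker where they are.

Things in the scene. Friction and masses are not known exactly. Their poses are not given: they have to be found in the camera images.
- tin_tray: Wooden tin tray, fixed. Origin: middle of its underside; x along the lane to the tall back stop, y across. Lane floor (dark) at z = 6 mm, 195 mm long: x -97.5 (low front lip, top z = 24) to +97.5 (back stop, top z = 56), 76 mm wide; end walls 12 thick, side rails 6 thick, tops only z = 20: fingers pinching a tin's ends pass above them. Tins touching in the row: centres x = 72, 22, -28, z = 31.
- chock_place (a point): Centre of the floor of the gap that three tins leave before the tray's front lip (76.5 mm from the tray's middle towards the lip, 6 mm up): the chock's underside belongs here. Axes as the tray's. The lip leans on one side of the chock, the last tin on the other.
- tomato_tin_1: Red-labelled food tin with a cream band and steel ends, lying on its side: cylinder 50 mm across, 60 mm long, 0.12 to 0.24 kg. Origin: centre of the tin, 25 mm above its support; its x is the cylinder's axis, level; y and z turn as it rolls. Rolls easily; pinch the flat ends (60 mm apart) or the round sides from above. One of three alike.
- tomato_tin_2: Red-labelled food tin with a cream band and steel ends, lying on its side: cylinder 50 mm across, 60 mm long, 0.12 to 0.24 kg. Origin: centre of the tin, 25 mm above its support; its x is the cylinder's axis, level; y and z turn as it rolls. Rolls easily; pinch the flat ends (60 mm apart) or the round sides from above. One of three alike.
- tomato_tin_3: Red-labelled food tin with a cream band and steel ends, lying on its side: cylinder 50 mm across, 60 mm long, 0.12 to 0.24 kg. Origin: centre of the tin, 25 mm above its support; its x is the cylinder's axis, level; y and z turn as it rolls. Rolls easily; pinch the flat ends (60 mm apart) or the round sides from above. One of three alike.
- green_tin: Green-labelled food tin with a cream band and steel ends, lying on its side: cylinder 50 mm across, 60 mm long, 0.12 to 0.24 kg. Origin: centre of the tin, 25 mm above its support; its x is the cylinder's axis, level; y and z turn as it rolls. Rolls easily; pinch the flat ends (60 mm apart) or the round sides from above. Not wanted: stays.
- blue_tin: Blue-labelled food tin with a cream band and steel ends, lying on its side: cylinder 50 mm across, 60 mm long, 0.12 to 0.24 kg. Origin: centre of the tin, 25 mm above its support; its x is the cylinder's axis, level; y and z turn as it rolls. Rolls easily; pinch the flat ends (60 mm apart) or the round sides from above. Not wanted: stays.
- chock: Dark wooden chock, a keystone block on its narrow foot: 60 mm wide (y), 44 high, along x 32 long at the foot, widening evenly to 48 at the top (same either way round); 0.08 to 0.17 kg. Origin: centre of its underside, z up. Goes in with its x along the tray's x; its tapered face pushes the row back; seated it leaves the row 5 mm of play. Pinch across its width, above the tray's side rails.
- salt_shaker: glass salt shaker with a tin cap, upright, 42 mm across, 74 mm high, a bystander. Origin: centre of its underside.

How it is judged (in metres and radians):
On the way:
1. all three red tins lie in the row in the tray, with the chock not yet in the tray (x of tomato_tin_1 in the frame of tin_tray between -0.066 and 0.08 m and y of tomato_tin_1 in the frame of tin_tray between -0.014 and 0.014 m and z of tomato_tin_1 in the frame of tin_tray between 0.024 and 0.038 m and angle between the x axis of each of tomato_tin_1, tomato_tin_2, tomato_tin_3 and the y axis of tin_tray, either way round below 0.2 rad and linear speed of each of tomato_tin_1, tomato_tin_2, tomato_tin_3 below 0.03 m/s and x of tomato_tin_2 in the frame of tin_tray between -0.066 and 0.08 m and y of tomato_tin_2 in the frame of tin_tray between -0.014 and 0.014 m and z of tomato_tin_2 in the frame of tin_tray between 0.024 and 0.038 m and x of tomato_tin_3 in the frame of tin_tray between -0.066 and 0.08 m and y of tomato_tin_3 in the frame of tin_tray between -0.014 and 0.014 m and z of tomato_tin_3 in the frame of tin_tray between 0.024 and 0.038 m and horizontal distance between chock and tin_tray above 0.125 m), for 0.2 s.
At the end, for the whole second after the job is handed in: The three red tins lie in the tray in one row between back stop and chock, on the floor, within 14 mm of the middle line and 0.2 rad of square; the chock stands on the floor (within 5 mm) between row and lip, within 11 mm of its place along, 14 mm across, 0.2 rad; all at rest (x of tomato_tin_1 in the frame of tin_tray between -0.066 and 0.08 m and y of tomato_tin_1 in the frame of tin_tray between -0.014 and 0.014 m and z of tomato_tin_1 in the frame of tin_tray between 0.024 and 0.038 m and angle between the x axis of each of tomato_tin_1, tomato_tin_2, tomato_tin_3 and the y axis of tin_tray, either way round below 0.2 rad and linear speed of each of tomato_tin_1, tomato_tin_2, tomato_tin_3, chock below 0.03 m/s and x of tomato_tin_2 in the frame of tin_tray between -0.066 and 0.08 m and y of tomato_tin_2 in the frame of tin_tray between -0.014 and 0.014 m and z of tomato_tin_2 in the frame of tin_tray between 0.024 and 0.038 m and x of tomato_tin_3 in the frame of tin_tray between -0.066 and 0.08 m and y of tomato_tin_3 in the frame of tin_tray between -0.014 and 0.014 m and z of tomato_tin_3 in the frame of tin_tray between 0.024 and 0.038 m and x of chock in the frame of tin_tray between -0.088 and -0.066 m and y of chock in the frame of tin_tray between -0.014 and 0.014 m and z of chock in the frame of tin_tray between 0 and 0.011 m and angle between chock's own z axis and vertical below 0.12 rad and angle between the x axis of chock and the x axis of tin_tray, either way round below 0.2 rad); the robot touches nothing.
It fails at once if the green-labelled tin is moved by more than 3 cm (distance of green_tin from where it was at the start of the episode above 0.03 m).
It fails at once if the blue-labelled tin is moved by more than 3 cm (distance of blue_tin from where it was at the start of the episode above 0.03 m).
It fails at once if the salt shaker is shifted by more than 3 cm or knocked over (distance of salt_shaker from where it was at the start of the episode above 0.03 m or angle between salt_shaker's own z axis and vertical above 0.6 rad).
It also fails if it takes over 112 s, if anything falls off the work surface, if the arm or the gripper's body presses on something with over 40 N, if the wrist force passes 120 N, or if a joint passes its speed limit or range.

## Working session

There is one attempt and no reset: what is moved stays moved. The work goes in short steps, Python scripts to look and compute and a tool call to move; the robot and the scene stay as the last step left them, time stands still between calls to the robot, and variables do not carry over. Pictures are saved under pics/ and viewed, at most 14 in all, crops included, and the job is handed in when it is done.

Besides the shell and the picture viewer there is one more tool, called after "Request:" by a JSON object that holds its "name" and its "arguments". servo_tool: Moves the arm, as the interface text tells. Its arguments: {"type":"object","properties":{"slide":{"type":"array","items":{"type":"array","items":{"type":"number"}}},"roll":{"type":"array","items":{"type":"number"}},"jaw":{"type":"number"},"squeeze":{"type":"number"}},"required":["slide","roll"]}

```bash
mkdir -p pics
cat > h.py <<'E'
import numpy as np, cv2
from cell import readout, optics, ctrl, nets
def snap(n):
    p,d=optics.snapshot(n); return p,d
def world(n,d,mask=None):
    c=optics.get_calibration(n);K=np.array(c["K"]);R=np.array(c["rotation"]);t=np.array(c["position"])
    v,u=np.nonzero((d>0)&(mask if mask is not None else True))
    z=d[v,u];P=np.c_[(u-K[0,2])/K[0,0]*z,(v-K[1,2])/K[1,1]*z,z]
    return P@R.T+t
E
python3 - <<'E'
from h import *
for n in("side","top"):
    p,d=snap(n);cv2.imwrite(f"pics/{n}0.png",p[:,:,::-1]);np.save(n+"d.npy",d);np.save(n+"p.npy",p)
    print(n,optics.get_calibration(n))
    for th in("tomato_tin_1","green_tin","blue_tin","chock","tin_tray","salt_shaker"):
        for r in nets.regions_of(th,n):
            m=r["pixels"].astype(bool);W=world(n,d,m)
            if len(W)<20 or r["score"]<.3: continue
            zt=np.percentile(W[:,2],97);T=W[W[:,2]>zt-6]
            (c,s,a)=cv2.minAreaRect(W[:,:2].astype(np.float32))
            print(th,round(r["score"],2),r["box"],"ztop %.0f"%zt,"topmed",T[:,:2].mean(0).round(),"rect",np.round(c),np.round(s),round(a))
s=readout.observe();print(s["t"],s["tcp_pos"],s["eef_rot"],s["finger_gap"])
E
```

```text
side {'K': array([[383.70311858,   0.        , 278.80490468],
       [  0.        , 383.70311858, 211.98646268],
       [  0.        ,   0.        ,   1.        ]]), 'position': array([385.82455988, 724.19150635, 464.81785605]), 'rotation': array([[-0.98086996, -0.08255456,  0.176292  ],
       [-0.19420333,  0.47726499, -0.85703162],
       [-0.01338613, -0.87487306, -0.48416726]])}
tomato_tin_1 0.77 [215.1, 301.4, 262.0, 345.4] ztop 52 topmed [535. 314.] rect [540. 289.] [89. 86.] 48
tomato_tin_1 0.7 [316.9, 174.0, 348.1, 193.0] ztop 53 topmed [ 427. -234.] rect [ 449. -279.] [ 68. 167.] 28
tomato_tin_1 0.51 [288.1, 159.2, 314.9, 172.3] ztop 70 topmed [ 528. -234.] rect [ 530. -340.] [ 74. 222.] 3
green_tin 0.59 [282.2, 305.5, 334.1, 360.0] ztop 52 topmed [428. 305.] rect [427. 278.] [107.  70.] 61
blue_tin 0.56 [172.7, 264.6, 219.9, 307.9] ztop 52 topmed [639. 237.] rect [658. 209.] [ 79. 120.] 63
chock 0.89 [327.1, 160.6, 350.5, 175.1] ztop 48 topmed [ 426. -344.] rect [ 431. -401.] [ 68. 186.] 4
tin_tray 0.59 [223.5, 205.9, 329.5, 252.7] ztop 55 topmed [632.  47.] rect [533.  11
[... 860 characters left out ...]
 199.2, 182.3] ztop 52 topmed [636. 236.] rect [640. 236.] [51. 67.] 63
chock 0.86 [406.8, 234.9, 439.0, 263.8] ztop 47 topmed [ 424. -345.] rect [ 427. -348.] [64. 53.] 61
tin_tray 0.75 [243.5, 163.0, 289.6, 254.8] ztop 54 topmed [632.  38.] rect [536.  29.] [234.  90.] 6
tin_tray 0.3 [363.9, 199.8, 384.4, 215.4] ztop 75 topmed [ 527. -228.] rect [ 527. -226.] [35. 38.] 89
salt_shaker 0.68 [361.9, 200.5, 382.3, 217.6] ztop 75 topmed [ 527. -228.] rect [ 526. -226.] [35. 36.] 76
0.7 [248.51619653 490.70728094 205.55165439] [[-8.92121652e-01  4.51795250e-01  9.61298383e-05]
 [ 4.51795261e-01  8.92121633e-01  1.83138252e-04]
 [-3.01851578e-06  2.06812606e-04 -9.99999979e-01]] 93.72462367525775
```

View pics/side0.png

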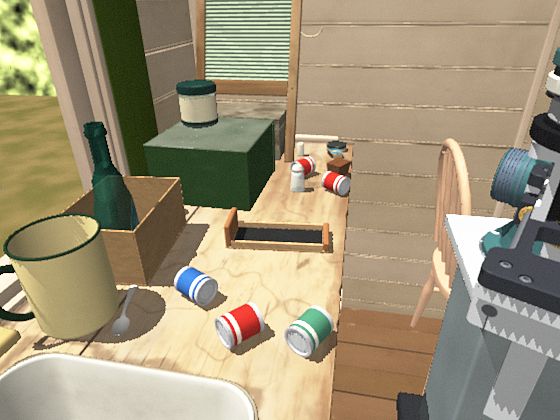

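View pics/top0.png

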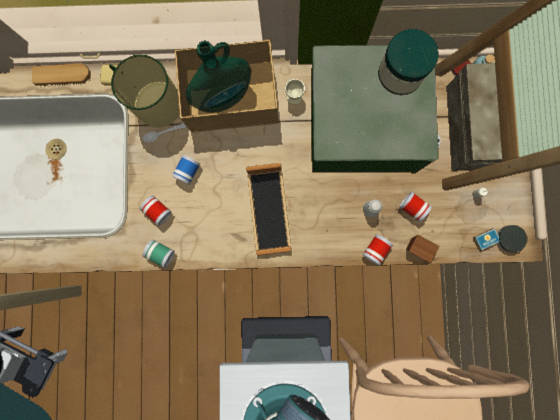

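The side view shows the tray in the middle, a red tin between green and blue at the near (+y) end, and two red tins, the chock and the shaker at the far end beside a tall green box. In the top view the red tins are at (155,211), (416,207) and (378,249), and the chock is at (423,249).

```bash
cat >> h.py <<'E'
def rect(P):
    c,s,a=cv2.minAreaRect(P[:,:2].astype(np.float32)); 
    if s[0]<s[1]: s=s[::-1];a+=90
    return np.round(c,1),np.round(s,1),round((a+90)%180-90,1)   # angle of the long side, deg
def tins(n="top",d=None,names=("tomato_tin_1","green_tin","blue_tin"),lo=42):
    for th in names:
        for r in nets.regions_of(th,n):
            if r["score"]<.3: continue
            W=world(n,d,cv2.dilate(r["pixels"].astype(np.uint8),np.ones((5,5)))>0)
            zt=np.percentile(W[:,2],95);T=W[(W[:,2]>lo)&(W[:,2]<zt+4)]
            if len(T)>20: print(th,round(r["score"],2),"z %.0f"%zt,*rect(T),"mean",T.mean(0)[:2].round(1),"box",np.round(r["box"]))
E
python3 - <<'E'
from h import *
p,d=snap("top");tins(d=d);
tins(d=d,names=("chock",),lo=40)
W=world("top",d);W2=W.reshape(-1,3)
def reg(x0,x1,y0,y1,z0,z1):
    m=(W[:,0]>x0)&(W[:,0]<x1)&(W[:,1]>y0)&(W[:,1]<y1)&(W[:,2]>z0)&(W[:,2]<z1);return W[m]
T=reg(400,680,-60,120,10,27);print("tray rim",rect(T))
T=reg(560,680,-60,120,47,62);print("backstop top",rect(T),T.mean(0))
T=reg(400,480,-60,120,21,30);print("lip",rect(T),T.mean(0))
T=reg(400,680,-60,120,10,62);print("tray all",rect(T))
B=reg(500,800,-420,-70,90,400);print("box",rect(B),B.min(0),np.percentile(B[:,2],50))
print("sink/else +y high",[ (reg(x,x+50,y,y+50,60,900)[:,2].max(initial=0).round()) for y in(150,200,250,300,350) for x in(600,650,700)])
b=reg(480,800,-420,-70,90,400);
for y in range(-400,-70,40):
    s=b[(b[:,1]>y)&(b[:,1]<y+40)];print(y,s[:,0].min().round() if len(s) else None)
E
```

```text
tomato_tin_1 0.91 z 50 [ 526.7 -334.3] [60.5 38.4] 51.5 mean [ 526.7 -334.6] box [398. 195. 431. 219.]
tomato_tin_1 0.62 z 50 [ 423.5 -237. ] [60.7 37.6] -35.3 mean [ 424.  -237.1] box [361. 233. 394. 265.]
tomato_tin_1 0.58 z 50 [535.2 312.3] [60.7 38.9] 48.7 mean [535.  312.5] box [140. 194. 174. 226.]
green_tin 0.94 z 50 [427.9 304.9] [60.4 38.2] 59.4 mean [427.7 304.8] box [144. 236. 175. 269.]
blue_tin 0.84 z 50 [636.6 235.7] [60.2 36.3] -26.6 mean [636.7 235.3] box [174. 158. 199. 185.]
chock 0.62 z 46 [ 423.4 -345.6] [61.2 47.2] 60.1 mean [ 423.3 -345.8] box [405. 235. 438. 267.]
tray rim (array([525.1,  28.7]), array([211.3,  88.8]), 5.7)
backstop top (array([632.6,  39. ]), array([85. , 12.7]), -84.2) [631.96061755  39.32225263  54.20611061]
lip (array([450.2,  21.6]), array([85.9, 59.4]), -86.1) [429.38350549  20.44869685  23.40350565]
tray all (array([529.5,  29.2]), array([220. ,  88.8]), 5.7)
box (array([ 708.7, -219.6]), array([276.8, 185.5]), 89.2) [ 614.27081582 -358.72757173   90.08455857] 159.61764309231137
sink/else +y high [np.float64(0.0), np.float64(0.0), np.float64(122.0), np.float64(0.0), np.float64(0.0), np.float64(123.0), np.float64(0.0), np.float64(0.0), np.float64(0.0), np.float64(0.0), np.float64(0.0), np.float64(164.0), np.float64(0.0), np.float64(0.0), np.float64(0.0)]
-400 None
-360 614.0
-320 617.0
-280 617.0
-240 618.0
-200 620.0
-160 621.0
-120 622.0
-80 None
```

```bash
cat >> h.py <<'E'
def goal(x,y,z,psi,cur=None):
    "shift in tool axes and roll from the present pose; psi = world angle (deg) of tool y"
    s=readout.observe();R=np.array(s["eef_rot"]);p=np.array(s["tcp_pos"])
    sh=R.T@(np.array([x,y,z])-p); a=np.degrees(np.arctan2(R[1,1],R[0,1])); r=(a-psi+90)%180-90
    print("slide",sh.round(1),"roll",round(np.radians(r),3),"| now",p.round(1),"psi",round(a,1),"t",round(s["t"],2),"gap",round(s["finger_gap"],1))
def tr(lx,ly=0): # tray frame to world
    a=np.radians(5.7);return 529.4+lx*np.cos(a)-ly*np.sin(a),29+lx*np.sin(a)+ly*np.cos(a)
E
python3 -c "
from h import *
goal(535,312.4,120,48.7)"
```

```text
slide [-336.1  -29.6   85.5] roll 0.252 | now [248.5 490.7 205.5] psi 63.1 t 0.95 gap 93.8
```

Units first: shifts go in shares of 0.5 m and turns go in shares of 180 degrees. So -336 mm / 500 = -0.672, -205 mm / 500 = -0.41, 0.252 rad / 3.1416 = 0.0802.

Request:
{"name": "servo_tool", "arguments": {"slide": [[-0.06, -0.006, 0.016], [-0.13, -0.012, 0.034], [-0.2, -0.018, 0.052], [-0.27, -0.024, 0.07], [-0.34, -0.03, 0.088], [-0.41, -0.036, 0.106], [-0.48, -0.042, 0.124], [-0.55, -0.048, 0.142], [-0.61, -0.054, 0.158], [-0.65, -0.058, 0.168], [-0.672, -0.0592, 0.171], [-0.672, -0.0592, 0.171]], "roll": [0.0095, 0.0191, 0.0286, 0.0382, 0.0477, 0.0573, 0.0637, 0.07, 0.0764, 0.0796, 0.0802, 0.0802]}}

```text
t: 1.95
tcp_pos: [536.2, 310.9, 119.0]
eef_rot: [[-0.749, 0.662, -0.001], [0.662, 0.749, -0.001], [0.0, -0.001, -1.0]]
force: [-0.6, -0.1, -0.2]
finger_gap: 94.2
grip_force: 0.0
```

Run:
```python
from h import *
goal(535,312.4,18,48.7)
p,d=snap("top");cv2.imwrite("pics/top1.png",cv2.resize(p[100:320,60:340,::-1],None,fx=2.5,fy=2.5))
W=world("top",d);m=(W[:,2]>215)&(W[:,2]<330)&(abs(W[:,0]-535)<150)&(abs(W[:,1]-312)<150);print(rect(W[m]))
```

```text
slide [  1.8   0.5 101. ] roll -0.003 | now [536.2 310.9 119. ] psi 48.5 t 1.95 gap 94.2
(array([528.8, 301.5]), array([154.1,  70.5]), 48.0)
```

View pics/top1.png

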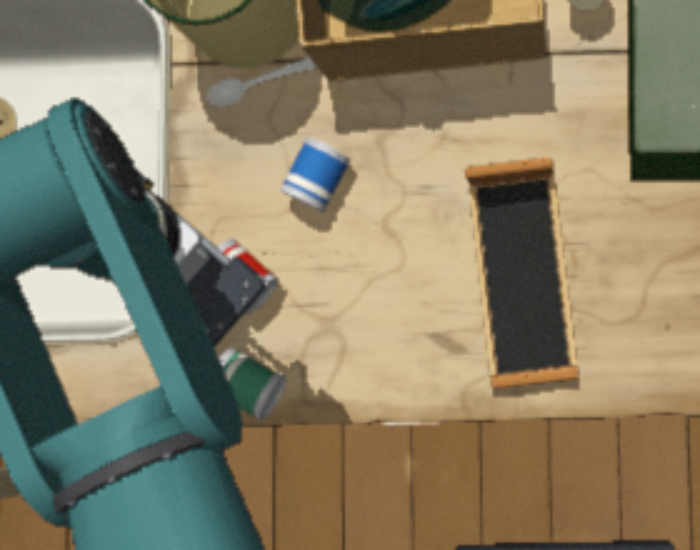

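The crop shows the gripper over the red tin at about (235,270), its body long along the closing line. The path down is clear.

In the tool's units: 101 mm / 500 = 0.202, 99 mm / 500 = 0.198.

Request:
{"name": "servo_tool", "arguments": {"slide": [[0.002, 0, 0.04], [0.002, 0, 0.09], [0.002, 0, 0.14], [0.002, 0, 0.18], [0.002, 0, 0.198], [0.002, 0, 0.202], [0.002, 0, 0.202]], "roll": [0, 0, 0, 0, 0, 0, 0]}}

```text
t: 2.58
tcp_pos: [533.5, 314.1, 19.4]
eef_rot: [[-0.752, 0.659, -0.0], [0.659, 0.752, 0.0], [0.0, 0.0, -1.0]]
force: [-0.2, -0.6, 0.7]
finger_gap: 94.2
grip_force: 0.0
```

Request:
{"name": "servo_tool", "arguments": {"slide": [[0, 0, 0], [0, 0, 0], [0, 0, 0], [0, 0, 0], [0, 0, 0], [0, 0, 0], [0, 0, 0], [0, 0, 0], [0, 0, 0], [0, 0, 0]], "roll": [0, 0, 0, 0, 0, 0, 0, 0, 0, 0], "jaw": 1, "squeeze": 20}}

```text
t: 3.42
tcp_pos: [534.5, 313.2, 19.5]
eef_rot: [[-0.751, 0.66, 0.001], [0.66, 0.751, 0.0], [-0.0, 0.001, -1.0]]
force: [-0.3, -0.1, 3.4]
finger_gap: 59.8
grip_force: 19.9
```

```bash
python3 -c "
from h import *
x,y=tr(71);print(x,y);goal(x,y,110,-84.3)"
```

```text
600.048945467247 36.05170223179837
slide [-232.2 -164.8  -90.5] roll -0.82 | now [534.5 313.2  19.5] psi 48.7 t 3.42 gap 59.8
```

In the tool's units: -232 mm / 500 = -0.464, -110 mm / 500 = -0.22, -0.82 rad / 3.1416 = -0.261.

Request:
{"name": "servo_tool", "arguments": {"slide": [[0, 0, -0.03], [0, 0, -0.09], [-0.02, -0.014, -0.15], [-0.07, -0.05, -0.18], [-0.13, -0.092, -0.18], [-0.19, -0.134, -0.18], [-0.25, -0.178, -0.18], [-0.31, -0.22, -0.18], [-0.37, -0.262, -0.18], [-0.42, -0.298, -0.18], [-0.452, -0.32, -0.18], [-0.464, -0.33, -0.18]], "roll": [0, 0, -0.0255, -0.0541, -0.0828, -0.1114, -0.1432, -0.1751, -0.2069, -0.2355, -0.2546, -0.261]}}

```text
t: 4.42
tcp_pos: [599.4, 32.5, 107.6]
eef_rot: [[-0.995, -0.098, -0.002], [-0.098, 0.995, -0.001], [0.002, -0.001, -1.0]]
force: [0.8, -0.4, -1.5]
finger_gap: 60.3
grip_force: 19.9
```

Request:
{"name": "servo_tool", "arguments": {"slide": [[0, 0, 0], [0, 0, 0], [0, 0, 0]], "roll": [0, 0, 0]}}

```text
t: 4.67
tcp_pos: [599.0, 36.9, 108.3]
eef_rot: [[-0.995, -0.099, -0.001], [-0.099, 0.995, 0.001], [0.001, 0.001, -1.0]]
force: [0.0, -0.1, -0.9]
finger_gap: 59.8
grip_force: 19.9
```

Run:
```python
from h import *
x,y=tr(71);goal(x,y,26.5,95.7)
s=readout.observe();print(s["grip_force"],s["force"])
p,d=snap("side");cv2.imwrite("pics/s1.png",cv2.resize(p[130:290,180:380,::-1],None,fx=3,fy=3))
```

```text
slide [-1.  -1.  81.8] roll -0.0 | now [599.   36.9 108.3] psi 95.7 t 4.67 gap 59.8
19.948182106018066 [ 0.04538233 -0.13131292 -0.86045195]
```

View pics/s1.png

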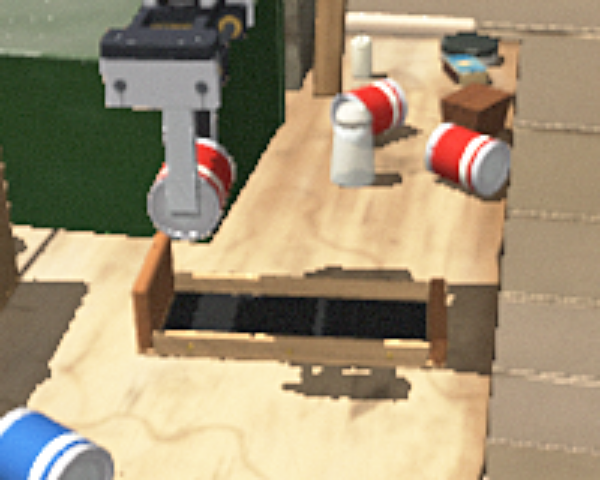

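The crop shows the tin held level above the tray, next to the back stop at about (190,190).

In the tool's units: 82 mm / 500 = 0.164, 80 mm / 500 = 0.16.

Request:
{"name": "servo_tool", "arguments": {"slide": [[0.001, -0.002, 0.03], [0.001, -0.002, 0.07], [0.001, -0.002, 0.11], [0.001, -0.002, 0.136], [0.001, -0.002, 0.152], [0.001, -0.002, 0.16], [0.001, -0.002, 0.164], [0.001, -0.002, 0.164], [0.001, -0.002, 0.164]], "roll": [0, 0, 0, 0, 0, 0, 0, 0, 0]}}

```text
t: 5.47
tcp_pos: [600.0, 35.1, 28.2]
eef_rot: [[-0.995, -0.099, 0.002], [-0.099, 0.995, 0.0], [-0.002, -0.0, -1.0]]
force: [-0.1, -0.2, -2.3]
finger_gap: 60.1
grip_force: 19.9
```

In the tool's units: 2.5 mm / 500 = 0.005, 2 mm / 500 = 0.004.

Request:
{"name": "servo_tool", "arguments": {"slide": [[0, 0, 0.002], [0, 0, 0.004], [0, 0, 0.005], [0, 0, 0.005]], "roll": [0, 0, 0, 0]}}

```text
t: 5.8
tcp_pos: [599.8, 34.9, 25.5]
eef_rot: [[-0.995, -0.099, 0.002], [-0.099, 0.995, 0.0], [-0.002, -0.0, -1.0]]
force: [-1.0, 0.0, 2.1]
finger_gap: 59.3
grip_force: 19.9
```

In the tool's units: -120 mm / 500 = -0.24, -110 mm / 500 = -0.22.

Request:
{"name": "servo_tool", "arguments": {"slide": [[0, 0, 0], [0, 0, 0], [0, 0, 0], [0, 0, 0], [0, 0, 0], [0, 0, -0.04], [0, 0, -0.1], [0, 0, -0.17], [0, 0, -0.22], [0, 0, -0.24]], "roll": [0, 0, 0, 0, 0, 0, 0, 0, 0, 0], "jaw": 0}}

```text
t: 6.63
tcp_pos: [601.4, 34.9, 149.8]
eef_rot: [[-0.995, -0.099, 0.008], [-0.099, 0.995, -0.0], [-0.008, -0.001, -1.0]]
force: [0.3, 0.1, 0.8]
finger_gap: 94.3
grip_force: 0.0
```

Run:
```python
from h import *
goal(423.8,-237,120,-35.3)
p,d=snap("side")
for r in nets.regions_of("tomato_tin_1","side"):
    W=world("side",d,r["pixels"].astype(bool));print(round(r["score"],2),r["box"],np.median(W,0).round())
```

```text
slide [ 203.9 -253.    28.4] roll -0.855 | now [601.4  34.9 149.8] psi 95.7 t 6.63 gap 94.3
0.86 [319.7, 173.5, 349.6, 195.6] [ 425. -226.   36.]
0.72 [234.4, 210.2, 255.6, 239.5] [598.  59.  47.]
0.58 [288.9, 158.8, 314.6, 170.5] [ 517. -328.   44.]
```

In the tool's units: -253 mm / 500 = -0.506, -210 mm / 500 = -0.42, 1.26 rad / 3.1416 = 0.4011.

Request:
{"name": "servo_tool", "arguments": {"slide": [[0.02, -0.024, 0.004], [0.06, -0.072, 0.008], [0.1, -0.12, 0.012], [0.14, -0.17, 0.018], [0.18, -0.22, 0.024], [0.22, -0.27, 0.03], [0.26, -0.32, 0.036], [0.3, -0.37, 0.042], [0.34, -0.42, 0.046], [0.376, -0.466, 0.05], [0.4, -0.496, 0.054], [0.408, -0.506, 0.056]], "roll": [0.0191, 0.0509, 0.0859, 0.121, 0.156, 0.191, 0.226, 0.261, 0.296, 0.331, 0.3661, 0.4011]}}

```text
t: 7.73
tcp_pos: [418.0, -238.2, 113.0]
eef_rot: [[-0.39, 0.921, -0.005], [0.921, 0.39, 0.002], [0.004, -0.004, -1.0]]
force: [0.8, -1.2, 0.9]
finger_gap: 93.8
grip_force: 0.0
```

In the tool's units: 1.026 rad / 3.1416 = 0.3266.

Request:
{"name": "servo_tool", "arguments": {"slide": [[0, 0, 0], [0, 0, 0], [0, 0, 0], [0, 0, 0], [0, 0, 0], [0, 0, 0], [0, 0, 0], [0, 0, 0], [0, 0, 0], [0, 0, 0], [0, 0, 0], [0, 0, 0]], "roll": [0.0318, 0.07, 0.105, 0.1401, 0.1751, 0.2101, 0.2451, 0.2801, 0.3088, 0.3247, 0.3266, 0.3266]}}

```text
t: 8.73
tcp_pos: [420.1, -236.2, 114.1]
eef_rot: [[0.577, 0.817, -0.003], [0.817, -0.577, 0.003], [0.0, -0.004, -1.0]]
force: [0.4, -0.1, -0.3]
finger_gap: 94.0
grip_force: 0.0
```

```bash
python3 -c "
from h import *
goal(423.8,-237,18,-35.3);print(readout.observe()['joint_positions'])"
```

```text
slide [ 1.4  3.9 96.1] roll 0.001 | now [ 420.1 -236.2  114.1] psi -35.2 t 8.73 gap 94.0
[-6.29923101e-01 -2.47003122e-02  1.66817948e+00  8.82277178e-05
  1.50236144e+00 -1.49838117e-02]
```

In the tool's units: 95.5 mm / 500 = 0.191, 3.9 mm / 500 = 0.0078.

Request:
{"name": "servo_tool", "arguments": {"slide": [[0.0028, 0.0078, 0.03], [0.0028, 0.0078, 0.08], [0.0028, 0.0078, 0.13], [0.0028, 0.0078, 0.17], [0.0028, 0.0078, 0.186], [0.0028, 0.0078, 0.191], [0.0028, 0.0078, 0.191]], "roll": [0, 0, 0, 0, 0, 0, 0]}}

```text
t: 9.32
tcp_pos: [424.8, -237.8, 20.3]
eef_rot: [[0.577, 0.816, -0.001], [0.816, -0.577, 0.001], [0.0, -0.002, -1.0]]
force: [0.5, 0.4, 0.8]
finger_gap: 94.1
grip_force: 0.0
```

Request:
{"name": "servo_tool", "arguments": {"slide": [[0, 0, 0], [0, 0, 0], [0, 0, 0], [0, 0, 0], [0, 0, 0], [0, 0, 0], [0, 0, 0], [0, 0, 0], [0, 0, 0], [0, 0, 0]], "roll": [0, 0, 0, 0, 0, 0, 0, 0, 0, 0], "jaw": 1}}

```text
t: 10.15
tcp_pos: [425.5, -238.2, 21.5]
eef_rot: [[0.578, 0.816, 0.001], [0.816, -0.578, -0.0], [0.0, 0.001, -1.0]]
force: [-1.0, 1.1, 4.4]
finger_gap: 60.0
grip_force: 20.0
```

```bash
python3 -c "
from h import *
x,y=tr(19.5);print(x,y);goal(x,y,120,-84.3)"
```

```text
548.8035836142438 30.93673512000096
slide [291.  -54.8 -98.5] roll 0.855 | now [ 425.5 -238.2   21.5] psi -35.3 t 10.15 gap 60.0
```

In the tool's units: 291 mm / 500 = 0.582, 280 mm / 500 = 0.56, 0.855 rad / 3.1416 = 0.2722.

Request:
{"name": "servo_tool", "arguments": {"slide": [[0, 0, -0.03], [0, 0, -0.09], [0.03, -0.006, -0.15], [0.09, -0.016, -0.19], [0.16, -0.03, -0.196], [0.23, -0.044, -0.196], [0.3, -0.056, -0.196], [0.37, -0.07, -0.196], [0.44, -0.082, -0.196], [0.51, -0.096, -0.196], [0.56, -0.106, -0.196], [0.582, -0.11, -0.196]], "roll": [0, 0, 0.0255, 0.0509, 0.0796, 0.1082, 0.1369, 0.1655, 0.1974, 0.2292, 0.2546, 0.2722]}}

```text
t: 11.15
tcp_pos: [548.6, 34.8, 117.3]
eef_rot: [[0.995, 0.1, -0.002], [0.1, -0.995, 0.002], [-0.002, -0.002, -1.0]]
force: [-0.6, -0.4, -1.9]
finger_gap: 59.9
grip_force: 20.0
```

Request:
{"name": "servo_tool", "arguments": {"slide": [[0, 0, 0], [0, 0, 0], [0, 0, 0]], "roll": [0, 0, 0]}}

```text
t: 11.4
tcp_pos: [547.6, 30.4, 118.0]
eef_rot: [[0.995, 0.1, -0.002], [0.1, -0.995, -0.0], [-0.002, 0.0, -1.0]]
force: [-0.4, 0.1, -1.4]
finger_gap: 59.7
grip_force: 20.0
```

```bash
python3 -c "
from h import *
x,y=tr(19.5);print(x,y);goal(x,y,28,-84.3);print(readout.observe()['grip_force'])
p,d=snap('side')
for r in nets.regions_of('tomato_tin_1','side'):
    W=world('side',d,r['pixels'].astype(bool));print(round(r['score'],2),r['box'],np.median(W,0).round())
cv2.imwrite('pics/s2.png',cv2.resize(p[130:290,180:380,::-1],None,fx=3,fy=3))
"
```

```text
548.8035836142438 30.93673512000096
slide [ 1.4 -0.4 90. ] roll 0.001 | now [547.6  30.4 118. ] psi -84.2 t 11.4 gap 59.7
19.989675879478455
0.97 [234.1, 210.8, 257.9, 239.2] [598.  59.  47.]
0.86 [254.0, 173.9, 280.7, 208.4] [537.  56. 127.]
0.66 [290.4, 156.6, 317.9, 172.2] [ 516. -330.   42.]
```

View pics/s2.png

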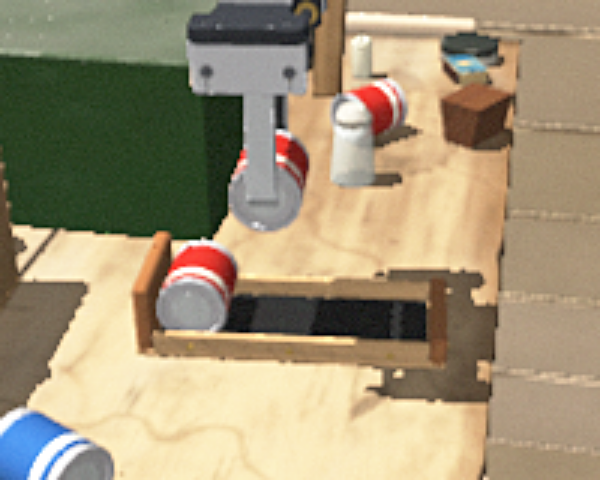

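The crop shows tin 1 lying square against the back stop at about (200,285), with tin 2 held above the next place.

In the tool's units: 91.5 mm / 500 = 0.183, 90 mm / 500 = 0.18.

Request:
{"name": "servo_tool", "arguments": {"slide": [[0.002, 0, 0.03], [0.002, 0, 0.07], [0.002, 0, 0.11], [0.002, 0, 0.144], [0.002, 0, 0.164], [0.002, 0, 0.174], [0.002, 0, 0.18], [0.002, 0, 0.183], [0.002, 0, 0.183], [0.002, 0, 0.183]], "roll": [0, 0, 0, 0, 0, 0, 0, 0, 0, 0]}}

```text
t: 12.33
tcp_pos: [550.3, 31.2, 28.6]
eef_rot: [[0.995, 0.1, 0.002], [0.1, -0.995, -0.0], [0.002, 0.0, -1.0]]
force: [-0.4, -0.3, -1.9]
finger_gap: 60.1
grip_force: 20.0
```

In the tool's units: 1.8 mm / 500 = 0.0036, 1.4 mm / 500 = 0.0028.

Request:
{"name": "servo_tool", "arguments": {"slide": [[0, 0, 0.0014], [0, 0, 0.0028], [0, 0, 0.0036], [0, 0, 0.0036]], "roll": [0, 0, 0, 0]}}

```text
t: 12.67
tcp_pos: [550.3, 31.3, 27.5]
eef_rot: [[0.995, 0.1, 0.002], [0.1, -0.995, -0.0], [0.002, 0.0, -1.0]]
force: [-1.9, 0.3, 6.0]
finger_gap: 59.6
grip_force: 20.0
```

Contact with the floor; release, rise, and move towards tin A.

In the tool's units: -120 mm / 500 = -0.24, -110 mm / 500 = -0.22.

Request:
{"name": "servo_tool", "arguments": {"slide": [[0, 0, 0], [0, 0, 0], [0, 0, 0], [0, 0, 0], [0, 0, 0], [0, 0, -0.04], [0, 0, -0.1], [0, 0, -0.17], [0, 0, -0.22], [0, 0, -0.24]], "roll": [0, 0, 0, 0, 0, 0, 0, 0, 0, 0], "jaw": 0}}

```text
t: 13.5
tcp_pos: [551.7, 31.2, 150.5]
eef_rot: [[0.995, 0.1, 0.008], [0.1, -0.995, -0.0], [0.008, 0.001, -1.0]]
force: [0.7, -0.0, 0.0]
finger_gap: 93.9
grip_force: 0.0
```

```bash
python3 -c "
from h import *
goal(526.7,-334.4,145,60)
p,d=snap('top');tins(d=d)
print(readout.observe()['joint_positions'].round(2))"
```

```text
slide [-61.4 361.3   5.4] roll 0.623 | now [551.7  31.2 150.5] psi -84.3 t 13.5 gap 93.9
tomato_tin_1 0.82 z 50 [ 527.6 -334.8] [60.1 36.9] 50.9 mean [ 527.6 -334.8] box [402. 194. 431. 220.]
tomato_tin_1 0.75 z 540 [508.3  26.5] [88.5 57.3] 13.2 mean [528.6  27.7] box [255. 198. 277. 212.]
green_tin 0.84 z 50 [427.9 305. ] [60.4 39.9] 61.8 mean [427.3 304.7] box [142. 238. 175. 266.]
blue_tin 0.72 z 50 [636.7 235.5] [60.2 38.4] -26.2 mean [636.2 235. ] box [173. 158. 202. 185.]
[-0.05  0.11  1.47  0.    1.57  1.42]
```

In the tool's units: 361.5 mm / 500 = 0.723, 242 mm / 500 = 0.484, 0.623 rad / 3.1416 = 0.1983.

Request:
{"name": "servo_tool", "arguments": {"slide": [[-0.008, 0.04, 0], [-0.02, 0.11, 0.002], [-0.032, 0.184, 0.002], [-0.046, 0.26, 0.004], [-0.058, 0.334, 0.004], [-0.07, 0.408, 0.006], [-0.084, 0.484, 0.006], [-0.096, 0.56, 0.008], [-0.108, 0.63, 0.008], [-0.116, 0.684, 0.01], [-0.122, 0.714, 0.01], [-0.123, 0.723, 0.011]], "roll": [0.0095, 0.0255, 0.0446, 0.0637, 0.0828, 0.1019, 0.1241, 0.1464, 0.1655, 0.1846, 0.1942, 0.1983]}}

```text
t: 14.7
tcp_pos: [522.6, -336.1, 136.9]
eef_rot: [[0.864, -0.503, -0.004], [-0.503, -0.864, 0.003], [-0.005, -0.0, -1.0]]
force: [0.2, 0.5, 1.0]
finger_gap: 94.2
grip_force: 0.0
```

Request:
{"name": "servo_tool", "arguments": {"slide": [[0, 0, 0], [0, 0, 0], [0, 0, 0]], "roll": [0, 0, 0]}}

```text
t: 14.95
tcp_pos: [524.6, -332.6, 139.9]
eef_rot: [[0.868, -0.497, -0.0], [-0.497, -0.868, 0.001], [-0.001, -0.001, -1.0]]
force: [-0.3, 0.6, 0.8]
finger_gap: 94.2
grip_force: 0.0
```

```bash
python3 -c "
from h import *
goal(526.5,-334.6,19,60)
p,d=snap('top');tins(d=d)
cv2.imwrite('pics/t3.png',cv2.resize(p[30:290,250:500,::-1],None,fx=2.3,fy=2.3))"
```

```text
slide [  2.7   0.9 120.9] roll 0.003 | now [ 524.6 -332.6  139.9] psi -119.8 t 14.95 gap 94.2
tomato_tin_1 0.68 z 457 [ 510.8 -280.3] [156.9  45. ] -70.0 mean [ 522.9 -313.2] box [402. 201. 426. 216.]
tomato_tin_1 0.61 z 56 [551.2  32.7] [60.1 51.5] -86.0 mean [547.4  32.6] box [254. 187. 281. 214.]
tomato_tin_1 0.56 z 56 [598.2  36.8] [61.1 59.7] -85.7 mean [598.8  36.2] box [249. 170. 282. 192.]
green_tin 0.75 z 50 [427.3 305.5] [61.3 38.7] 61.0 mean [427.9 305.2] box [143. 237. 175. 268.]
green_tin 0.5 z 53 [582.1  33.7] [114.  85.] 6.0 mean [601.8  37.4] box [244. 160. 292. 256.]
blue_tin 0.56 z 50 [636.1 235.4] [59.8 39.4] -23.6 mean [635.8 235.3] box [176. 157. 198. 184.]
blue_tin 0.34 z 56 [547.8  32.5] [60.1 44.7] -86.0 mean [547.3  32.6] box [254. 195. 279. 215.]
```

View pics/t3.png

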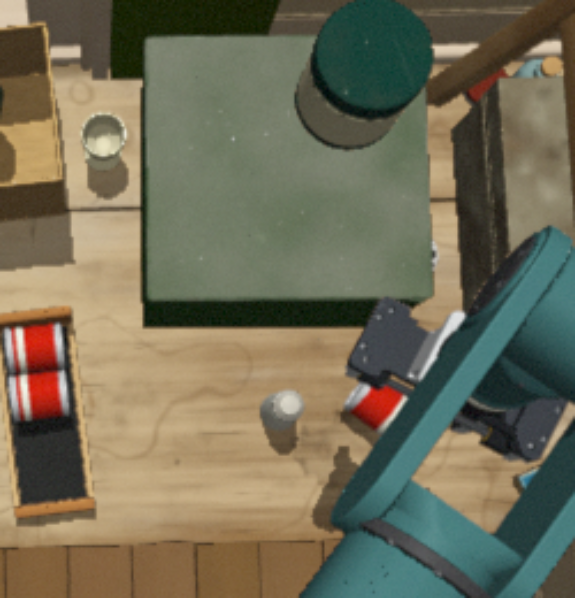

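The crop shows two tins side by side in the tray at about (35,370). The gripper sits over tin A with its body corner at (390,310), just short of the box.

In the tool's units: 120.5 mm / 500 = 0.241, 1.7 mm / 500 = 0.0034.

Request:
{"name": "servo_tool", "arguments": {"slide": [[0.002, 0.0034, 0.03], [0.002, 0.0034, 0.07], [0.002, 0.0034, 0.11], [0.002, 0.0034, 0.15], [0.002, 0.0034, 0.19], [0.002, 0.0034, 0.22], [0.002, 0.0034, 0.236], [0.002, 0.0034, 0.241], [0.002, 0.0034, 0.241]], "roll": [0, 0, 0, 0, 0, 0, 0, 0, 0]}}

```text
t: 15.9
tcp_pos: [524.3, -336.1, 19.4]
eef_rot: [[0.866, -0.499, -0.0], [-0.499, -0.866, 0.001], [-0.001, -0.0, -1.0]]
force: [0.1, -0.8, -0.3]
finger_gap: 93.8
grip_force: 0.0
```

Request:
{"name": "servo_tool", "arguments": {"slide": [[0, 0, 0], [0, 0, 0], [0, 0, 0], [0, 0, 0], [0, 0, 0], [0, 0, 0], [0, 0, 0], [0, 0, 0], [0, 0, 0], [0, 0, 0]], "roll": [0, 0, 0, 0, 0, 0, 0, 0, 0, 0], "jaw": 1}}

```text
t: 16.73
tcp_pos: [524.7, -336.3, 20.3]
eef_rot: [[0.866, -0.5, 0.001], [-0.5, -0.866, 0.0], [0.001, -0.001, -1.0]]
force: [-0.2, 2.4, 4.7]
finger_gap: 61.3
grip_force: 19.3
```

```bash
python3 -c "
from h import *
x,y=tr(-33);print(x,y);goal(x,y,125,-84.3)"
```

```text
496.5631661912795 25.722448258459913
slide [-205.2 -299.6 -104.6] roll -0.623 | now [ 524.7 -336.3   20.3] psi -120.0 t 16.73 gap 61.3
```

In the tool's units: -105 mm / 500 = -0.21, -95 mm / 500 = -0.19.

Request:
{"name": "servo_tool", "arguments": {"slide": [[0, 0, 0], [0, 0, 0], [0, 0, 0], [0, 0, -0.02], [0, 0, -0.07], [0, 0, -0.14], [0, 0, -0.19], [0, 0, -0.21], [0, 0, -0.21]], "roll": [0, 0, 0, 0, 0, 0, 0, 0, 0], "squeeze": 25}}

```text
t: 17.48
tcp_pos: [525.3, -338.0, 127.8]
eef_rot: [[0.866, -0.5, 0.004], [-0.5, -0.866, -0.004], [0.006, 0.002, -1.0]]
force: [-0.2, -0.5, -1.6]
finger_gap: 61.6
grip_force: 24.1
```

```bash
python3 -c "
from h import *
x,y=tr(-33);goal(x,y,125,-84.3);print(readout.observe()['grip_force'])"
```

```text
slide [-206.8 -300.6    1.1] roll -0.623 | now [ 525.3 -338.   127.8] psi -120.0 t 17.48 gap 61.6
24.139642459340394
```

In the tool's units: -300 mm / 500 = -0.6, -294 mm / 500 = -0.588, -0.623 rad / 3.1416 = -0.1983.

Request:
{"name": "servo_tool", "arguments": {"slide": [[-0.02, -0.03, 0], [-0.06, -0.088, 0], [-0.1, -0.146, 0], [-0.142, -0.206, 0], [-0.184, -0.266, 0], [-0.226, -0.326, 0], [-0.268, -0.388, 0], [-0.31, -0.45, 0], [-0.352, -0.51, 0], [-0.384, -0.558, 0], [-0.404, -0.588, 0], [-0.414, -0.6, 0]], "roll": [-0.0095, -0.0255, -0.0446, -0.0637, -0.0828, -0.1019, -0.1241, -0.1464, -0.1655, -0.1846, -0.1942, -0.1983]}}

```text
t: 18.48
tcp_pos: [492.8, 29.2, 121.7]
eef_rot: [[0.995, 0.104, -0.005], [0.104, -0.995, 0.001], [-0.005, -0.001, -1.0]]
force: [0.3, -0.6, -2.6]
finger_gap: 61.3
grip_force: 24.1
```

Request:
{"name": "servo_tool", "arguments": {"slide": [[0, 0, 0], [0, 0, 0], [0, 0, 0]], "roll": [0, 0, 0]}}

```text
t: 18.73
tcp_pos: [494.6, 25.5, 123.7]
eef_rot: [[0.995, 0.098, -0.002], [0.098, -0.995, -0.001], [-0.002, 0.001, -1.0]]
force: [-0.0, 1.3, -2.2]
finger_gap: 61.8
grip_force: 24.1
```

```bash
python3 -c "
from h import *
x,y=tr(-33);goal(x,y,28,-84.3)
p,d=snap('side');q,e=snap('top')
W=world('side',d);m=(W[:,2]>136)&(W[:,2]<160)&(abs(W[:,0]-x)<50)&(abs(W[:,1]-y)<60);print(rect(W[m]),m.sum())
W=world('top',e);m=(W[:,2]>136)&(W[:,2]<160)&(abs(W[:,0]-x)<50)&(abs(W[:,1]-y)<60);print(rect(W[m]),m.sum())
a=cv2.resize(p[130:290,180:380,::-1],None,fx=2,fy=2);b=cv2.resize(q[130:290,180:380,::-1],None,fx=2,fy=2)
cv2.imwrite('pics/s4.png',np.hstack([a,b]))"
```

```text
slide [ 2.1 -0.1 95.7] roll -0.002 | now [494.6  25.5 123.7] psi -84.4 t 18.73 gap 61.8
(array([500.2,  29.8]), array([80.1, 47.9]), 88.5) 351
(array([0., 0.]), array([0., 0.]), 0.0) 0
```

View pics/s4.png

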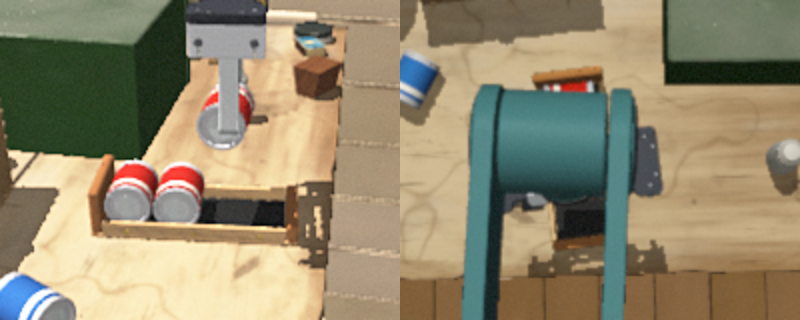

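The side crop shows tins 1 and 2 upright in the row at (130,190) and (178,190), with tin 3 held beyond them. The chock is untouched at (318,75).

In the tool's units: 98 mm / 500 = 0.196, 97.5 mm / 500 = 0.195, -0.08 rad / 3.1416 = -0.0255.

Request:
{"name": "servo_tool", "arguments": {"slide": [[0.004, 0, 0.03], [0.004, 0, 0.07], [0.004, 0, 0.11], [0.004, 0, 0.15], [0.004, 0, 0.174], [0.004, 0, 0.186], [0.004, 0, 0.192], [0.004, 0, 0.195], [0.004, 0, 0.196], [0.004, 0, 0.196]], "roll": [-0.0127, -0.0255, -0.0255, -0.0255, -0.0255, -0.0255, -0.0255, -0.0255, -0.0255, -0.0255]}}

```text
t: 19.67
tcp_pos: [497.7, 26.8, 27.7]
eef_rot: [[0.984, 0.179, 0.002], [0.179, -0.984, -0.0], [0.002, 0.0, -1.0]]
force: [-0.3, -1.3, -2.0]
finger_gap: 61.7
grip_force: 24.1
```

In the tool's units: 2 mm / 500 = 0.004, 1.4 mm / 500 = 0.0028.

Request:
{"name": "servo_tool", "arguments": {"slide": [[0, 0, 0.0014], [0, 0, 0.0028], [0, 0, 0.004], [0, 0, 0.004]], "roll": [0, 0, 0, 0]}}

```text
t: 20.0
tcp_pos: [497.6, 27.0, 26.3]
eef_rot: [[0.984, 0.179, 0.002], [0.179, -0.984, -0.0], [0.002, 0.001, -1.0]]
force: [-2.2, -0.0, 4.9]
finger_gap: 61.5
grip_force: 24.1
```

In the tool's units: -120 mm / 500 = -0.24, -110 mm / 500 = -0.22.

Request:
{"name": "servo_tool", "arguments": {"slide": [[0, 0, 0], [0, 0, 0], [0, 0, 0], [0, 0, 0], [0, 0, 0], [0, 0, -0.04], [0, 0, -0.1], [0, 0, -0.17], [0, 0, -0.22], [0, 0, -0.24]], "roll": [0, 0, 0, 0, 0, 0, 0, 0, 0, 0], "jaw": 0}}

```text
t: 20.83
tcp_pos: [499.2, 26.9, 149.3]
eef_rot: [[0.984, 0.179, 0.008], [0.179, -0.984, -0.0], [0.008, 0.002, -1.0]]
force: [0.5, 0.9, 0.3]
finger_gap: 94.4
grip_force: 0.0
```

```bash
python3 -c "
from h import *
goal(423.5,-345.7,125,60.1)
print(readout.observe()['joint_positions'].round(2))"
```

```text
slide [-141.3  353.    23.8] roll 0.702 | now [499.2  26.9 149.3] psi -79.7 t 20.83 gap 94.4
[-0.06 -0.01  1.59  0.    1.56  1.33]
```

In the tool's units: 353 mm / 500 = 0.706, -141 mm / 500 = -0.282, 0.702 rad / 3.1416 = 0.2235.

Request:
{"name": "servo_tool", "arguments": {"slide": [[-0.016, 0.04, 0.002], [-0.044, 0.11, 0.006], [-0.072, 0.18, 0.012], [-0.102, 0.254, 0.016], [-0.132, 0.328, 0.022], [-0.16, 0.4, 0.026], [-0.19, 0.474, 0.032], [-0.22, 0.548, 0.036], [-0.248, 0.618, 0.04], [-0.268, 0.67, 0.044], [-0.28, 0.698, 0.046], [-0.282, 0.706, 0.048]], "roll": [0.0127, 0.0318, 0.0541, 0.0764, 0.0987, 0.121, 0.1432, 0.1655, 0.1878, 0.2069, 0.2196, 0.2235]}}

```text
t: 21.83
tcp_pos: [420.0, -347.2, 119.1]
eef_rot: [[0.865, -0.503, -0.002], [-0.503, -0.865, 0.002], [-0.002, -0.0, -1.0]]
force: [0.3, 0.8, 0.6]
finger_gap: 94.0
grip_force: 0.0
```

Request:
{"name": "servo_tool", "arguments": {"slide": [[0, 0, 0], [0, 0, 0], [0, 0, 0]], "roll": [0, 0, 0]}}

```text
t: 22.08
tcp_pos: [421.9, -343.8, 120.6]
eef_rot: [[0.868, -0.496, 0.0], [-0.496, -0.868, 0.001], [-0.0, -0.001, -1.0]]
force: [0.9, 0.1, -0.7]
finger_gap: 93.9
grip_force: 0.0
```

Run:
```python
from h import *
goal(423.5,-345.7,18,60.1)
q,d=snap('top');tins(d=d,names=("tomato_tin_1",),lo=48)
cv2.imwrite('pics/t5.png',cv2.resize(q[140:280,230:460,::-1],None,fx=3,fy=3))
W=world('top',d);a=np.radians(5.7);c=np.array([529.4,29]);L=(W[:,:2]-c)@np.array([[np.cos(a),-np.sin(a)],[np.sin(a),np.cos(a)]])
m=(abs(L[:,1])<29)&(abs(L[:,0])<96)
for x in range(-96,96,6):
    k=m&(L[:,0]>=x)&(L[:,0]<x+6);l=k&(L[:,1]<0);r=k&(L[:,1]>0);print(x+3,np.median(W[l,2]).round(),np.median(W[r,2]).round(),end=" | ")
```

```text
slide [  2.4   0.9 102.6] roll 0.002 | now [ 421.9 -343.8  120.6] psi -119.8 t 22.08 gap 93.9
tomato_tin_1 0.96 z 56 [550.5  32.7] [59.8 37.7] -85.1 mean [551.3  32.9] box [254. 187. 281. 213.]
tomato_tin_1 0.95 z 56 [598.9  36.2] [59.8 59.7] -85.6 mean [601.8  36.7] box [250. 168. 280. 190.]
tomato_tin_1 0.71 z 56 [500.9  28.4] [59.5 37.3] -85.4 mean [500.8  28.7] box [256. 209. 284. 233.]
-93 5.0 7.0 | -87 5.0 6.0 | -81 7.0 5.0 | -75 7.0 5.0 | -69 6.0 6.0 | -63 5.0 5.0 | -57 6.0 6.0 | -51 37.0 36.0 | -45 47.0 48.0 | -39 53.0 52.0 | -33 54.0 54.0 | -27 55.0 54.0 | -21 53.0 54.0 | -15 50.0 52.0 | -9 44.0 45.0 | -3 34.0 36.0 | 3 43.0 43.0 | 9 50.0 50.0 | 15 53.0 53.0 | 21 54.0 54.0 | 27 55.0 55.0 | 33 52.0 53.0 | 39 48.0 49.0 | 45 42.0 42.0 | 51 40.0 39.0 | 57 49.0 49.0 | 63 52.0 53.0 | 69 55.0 54.0 | 75 55.0 56.0 | 81 53.0 53.0 | 87 49.0 50.0 | 93 45.0 45.0 |
```

View pics/t5.png

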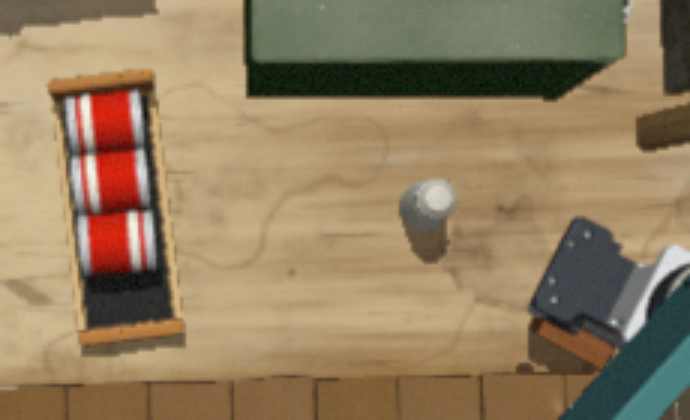

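The crop shows the three tins tight and square in the row at (105,120), (112,180) and (117,242), with the gap free. The gripper is over the chock.

In the tool's units: 103 mm / 500 = 0.206, 101 mm / 500 = 0.202.

Request:
{"name": "servo_tool", "arguments": {"slide": [[0.002, 0.003, 0.03], [0.003, 0.003, 0.076], [0.003, 0.003, 0.124], [0.003, 0.003, 0.164], [0.003, 0.003, 0.19], [0.003, 0.003, 0.202], [0.003, 0.003, 0.206], [0.003, 0.003, 0.206]], "roll": [0, 0, 0, 0, 0, 0, 0, 0]}}

```text
t: 22.85
tcp_pos: [422.2, -347.1, 17.9]
eef_rot: [[0.867, -0.498, 0.0], [-0.498, -0.867, -0.0], [0.0, -0.0, -1.0]]
force: [-0.5, -0.2, -0.5]
finger_gap: 93.7
grip_force: 0.0
```

Request:
{"name": "servo_tool", "arguments": {"slide": [[0, 0, 0], [0, 0, 0], [0, 0, 0], [0, 0, 0], [0, 0, 0], [0, 0, 0], [0, 0, 0], [0, 0, 0], [0, 0, 0], [0, 0, 0]], "roll": [0, 0, 0, 0, 0, 0, 0, 0, 0, 0], "jaw": 1, "squeeze": 30}}

```text
t: 23.68
tcp_pos: [422.0, -347.6, 18.0]
eef_rot: [[0.867, -0.499, 0.001], [-0.499, -0.867, -0.0], [0.001, -0.0, -1.0]]
force: [-0.9, 1.7, 3.6]
finger_gap: 59.8
grip_force: 30.0
```

```bash
python3 -c "
from h import *
x,y=tr(-77);print(x,y);goal(x,y,125,-84.3)"
```

```text
452.78072111298553 21.352379269739796
slide [-157.3 -335.2 -107. ] roll -0.622 | now [ 422.  -347.6   18. ] psi -119.9 t 23.68 gap 59.8
```

In the tool's units: -314 mm / 500 = -0.628, -288 mm / 500 = -0.576, -0.58 rad / 3.1416 = -0.1846.

Request:
{"name": "servo_tool", "arguments": {"slide": [[0, 0, -0.02], [0, 0, -0.07], [-0.01, -0.02, -0.14], [-0.034, -0.074, -0.196], [-0.068, -0.146, -0.214], [-0.102, -0.218, -0.214], [-0.136, -0.292, -0.214], [-0.172, -0.366, -0.214], [-0.206, -0.44, -0.214], [-0.24, -0.512, -0.214], [-0.27, -0.576, -0.214], [-0.294, -0.628, -0.214]], "roll": [0, 0, -0.0095, -0.0255, -0.0446, -0.0637, -0.0859, -0.1082, -0.1305, -0.1528, -0.1719, -0.1846]}}

```text
t: 24.68
tcp_pos: [450.4, 0.4, 124.8]
eef_rot: [[0.998, 0.062, -0.0], [0.062, -0.998, 0.0], [-0.0, -0.0, -1.0]]
force: [0.5, 0.5, -0.5]
finger_gap: 59.9
grip_force: 30.0
```

```bash
python3 -c "
from h import *
x,y=tr(-77);goal(x,y,125,-84.3)"
```

```text
slide [  3.7 -20.8  -0.2] roll -0.038 | now [4.504e+02 4.000e-01 1.248e+02] psi -86.5 t 24.68 gap 59.9
```

In the tool's units: -22.5 mm / 500 = -0.045, -20 mm / 500 = -0.04, -0.042 rad / 3.1416 = -0.0134.

Request:
{"name": "servo_tool", "arguments": {"slide": [[0.003, -0.024, 0], [0.006, -0.04, 0], [0.0062, -0.045, 0], [0.0062, -0.045, 0], [0.0062, -0.045, 0], [0.0062, -0.045, 0]], "roll": [-0.0064, -0.0127, -0.0134, -0.0134, -0.0134, -0.0134]}}

```text
t: 25.18
tcp_pos: [452.8, 19.5, 124.6]
eef_rot: [[0.995, 0.098, -0.0], [0.098, -0.995, -0.0], [-0.0, 0.0, -1.0]]
force: [-0.5, -0.3, -1.5]
finger_gap: 59.8
grip_force: 30.0
```

```bash
python3 -c "
from h import *
x,y=tr(-77);goal(x,y,25,-84.3)
p,d=snap('side');cv2.imwrite('pics/s6.png',cv2.resize(p[130:290,180:380,::-1],None,fx=3,fy=3))"
```

```text
slide [ 0.2 -1.9 99.6] roll -0.002 | now [452.8  19.5 124.6] psi -84.4 t 25.18 gap 59.8
```

View pics/s6.png

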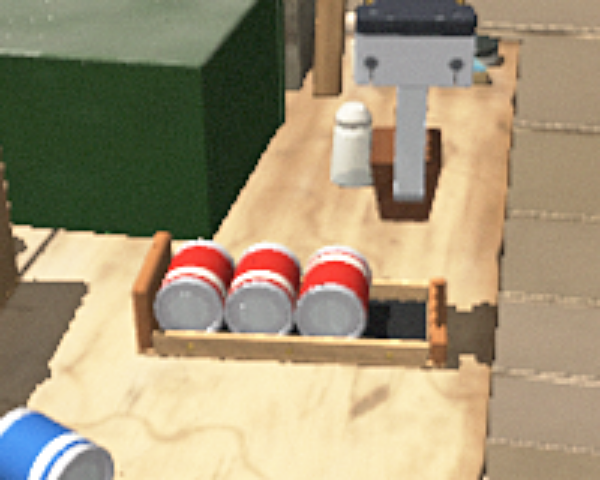

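The crop shows the chock held upright above the gap at about (405,170), with the row still tight.

Request:
{"name": "servo_tool", "arguments": {"slide": [[0.001, -0.003, 0.03], [0.001, -0.003, 0.07], [0.001, -0.003, 0.11], [0.001, -0.003, 0.14], [0.001, -0.003, 0.154], [0.001, -0.003, 0.16], [0.001, -0.003, 0.16], [0.001, -0.003, 0.16], [0.001, -0.003, 0.16]], "roll": [0, 0, 0, 0, 0, 0, 0, 0, 0]}}

```text
t: 25.98
tcp_pos: [454.2, 21.9, 46.0]
eef_rot: [[0.995, 0.099, 0.003], [0.099, -0.995, -0.0], [0.003, 0.0, -1.0]]
force: [-0.4, -0.5, -0.3]
finger_gap: 59.4
grip_force: 30.0
```

```bash
python3 -c "
from h import *
x,y=tr(-76.7);goal(x,y,24,-84.3)"
```

```text
slide [-1.3  0.4 22. ] roll 0.0 | now [454.2  21.9  46. ] psi -84.3 t 25.98 gap 59.4
```

In the tool's units: 21 mm / 500 = 0.042, 20 mm / 500 = 0.04.

Request:
{"name": "servo_tool", "arguments": {"slide": [[-0.002, 0, 0.006], [-0.002, 0, 0.014], [-0.002, 0, 0.022], [-0.002, 0, 0.03], [-0.002, 0, 0.036], [-0.002, 0, 0.04], [-0.002, 0, 0.042], [-0.002, 0, 0.042], [-0.002, 0, 0.042]], "roll": [0, 0, 0, 0, 0, 0, 0, 0, 0]}}

```text
t: 26.73
tcp_pos: [452.3, 22.0, 24.0]
eef_rot: [[0.995, 0.1, 0.0], [0.1, -0.995, 0.0], [0.0, -0.0, -1.0]]
force: [-1.6, -0.2, 2.2]
finger_gap: 60.0
grip_force: 30.0
```

In the tool's units: 0.8 mm / 500 = 0.0016, 0.5 mm / 500 = 0.001.

Request:
{"name": "servo_tool", "arguments": {"slide": [[0, 0, 0.001], [0, 0, 0.0016], [0, 0, 0.0016]], "roll": [0, 0, 0]}}

```text
t: 26.98
tcp_pos: [452.3, 22.0, 24.0]
eef_rot: [[0.995, 0.1, 0.0], [0.1, -0.995, 0.0], [0.0, -0.0, -1.0]]
force: [-3.2, 0.3, 6.5]
finger_gap: 59.5
grip_force: 30.0
```

In the tool's units: -120 mm / 500 = -0.24, -110 mm / 500 = -0.22.

Request:
{"name": "servo_tool", "arguments": {"slide": [[0, 0, 0], [0, 0, 0], [0, 0, 0], [0, 0, 0], [0, 0, 0], [0, 0, 0], [0, 0, -0.04], [0, 0, -0.1], [0, 0, -0.17], [0, 0, -0.22], [0, 0, -0.24]], "roll": [0, 0, 0, 0, 0, 0, 0, 0, 0, 0, 0], "jaw": 0}}

```text
t: 27.9
tcp_pos: [454.5, 21.8, 147.4]
eef_rot: [[0.995, 0.1, 0.008], [0.1, -0.995, -0.0], [0.008, 0.001, -1.0]]
force: [0.1, 0.0, 0.0]
finger_gap: 94.0
grip_force: 0.0
```

In the tool's units: 200 mm / 500 = 0.4, 185 mm / 500 = 0.37.

Request:
{"name": "servo_tool", "arguments": {"slide": [[0, 0.04, 0], [0, 0.1, 0], [0, 0.17, 0], [0, 0.24, 0], [0, 0.31, 0], [0, 0.37, 0], [0, 0.4, 0], [0, 0.4, 0]], "roll": [0, 0, 0, 0, 0, 0, 0, 0]}}

```text
t: 28.57
tcp_pos: [471.5, -179.8, 141.2]
eef_rot: [[0.995, 0.095, -0.002], [0.095, -0.995, 0.0], [-0.002, -0.0, -1.0]]
force: [-0.5, 0.8, -0.6]
finger_gap: 94.0
grip_force: 0.0
```

Run:
```python
from h import *
q,d=snap('top');tins(d=d,lo=48);tins(d=d,names=("chock",),lo=44);nets
p,e=snap('side')
cv2.imwrite('pics/f.png',np.hstack([cv2.resize(p[180:280,200:350,::-1],(400,267)),cv2.resize(q[150:270,200:380,::-1],(400,267))]))
W=world('top',d);a=np.radians(5.7);c=np.array([529.4,29]);L=(W[:,:2]-c)@np.array([[np.cos(a),-np.sin(a)],[np.sin(a),np.cos(a)]])
m=(abs(L[:,1])<26)
for x in range(-114,96,6):
    k=m&(L[:,0]>=x)&(L[:,0]<x+6);print(x+3,np.median(W[k,2]).round(),end=" | ")
k=(W[:,2]>46)&(W[:,2]<60)&(L[:,0]<-54)&(L[:,0]>-120)&(abs(L[:,1])<60);print(rect(np.c_[L[k],W[k,2]]))
```

```text
tomato_tin_1 0.86 z 56 [598.5  36.2] [59.8 59. ] -85.6 mean [601.   36.4] box [248. 169. 280. 192.]
tomato_tin_1 0.8 z 56 [494.5  27.8] [60.  51.1] -84.7 mean [496.8  27.7] box [258. 213. 283. 231.]
tomato_tin_1 0.66 z 56 [552.3  32.8] [59.8 38.1] -84.9 mean [551.1  32.7] box [254. 188. 280. 212.]
tomato_tin_1 0.31 z 50 [637.1 236.4] [59.  26.1] -26.3 mean [636.9 235.1] box [174. 155. 201. 184.]
green_tin 0.73 z 50 [427.1 305.3] [59.9 27. ] 60.7 mean [427.9 305.1] box [144. 240. 173. 269.]
blue_tin 0.73 z 50 [637.1 236.4] [59.  26.1] -26.3 mean [636.9 235.1] box [174. 159. 198. 185.]
chock 0.95 z 52 [456.2  23.8] [59.6 52.7] -84.3 mean [454.4  23.4] box [258. 230. 287. 252.]
-111 0.0 | -105 23.0 | -99 47.0 | -93 49.0 | -87 49.0 | -81 49.0 | -75 50.0 | -69 49.0 | -63 49.0 | -57 50.0 | -51 44.0 | -45 48.0 | -39 52.0 | -33 54.0 | -27 55.0 | -21 53.0 | -15 51.0 | -9 45.0 | -3 35.0 | 3 44.0 | 9 50.0 | 15 53.0 | 21 55.0 | 27 55.0 | 33 52.0 | 39 49.0 | 45 41.0 | 51 40.0 | 57 49.0 | 63 53.0 | 69 54.0 | 75 54.0 | 81 53.0 | 87 51.0 | 93 43.0 | (array([-76.9,   2.1]), array([59.6, 45.6]), -89.8)
```

View pics/f.png

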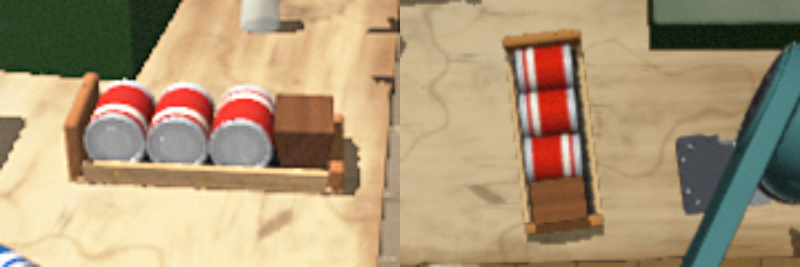

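The picture shows all three tins at (120,120), (180,125) and (243,125) and the chock seated at (305,130). Its top is level at z of about 50, at local x -77 and y 2. Green and blue have not moved, so I'm handing in.

```bash
python3 -c "
from h import *
print(ctrl.finish_job())"
```

```text
the job is handed in; nothing more can be done
None
```

I handed the job in: the three red tins lie square in a row from the back stop, with the chock down on the tray floor between the last tin and the lip. The green and blue tins measured where they started, and the salt shaker still stands in place in the last pictures. The hand-in call did not report a verdict.

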